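# Move the jar to its coaster and tip the cookbook onto the mat

### The arm

A 7-joint arm with a two-finger parallel gripper is mounted at the origin on a cart in front of the work surface, level with it; the furniture and walls round the work are solid. World frame = base frame: x ahead of the robot, y to its left, z up, the work surface at z = 0. Lengths are in m, angles in rad, forces in N, time in s.
With the tool pointing down it reaches from about 0.4 to 0.85 m from the base axis. Payload 10.4 kg.
Tool frame: the origin (TCP) lies at the very end of the fingers, on their centre line; the grasp point (between the pads) lies 19 mm behind it; z points along the fingers, y is the line along which they close (so a half turn about z gives the same grasp; the last joint's range is limited). The gripper opens to 85 mm and grips with 20 to 120 N. Pads are 22 mm wide; open, the fingers measure 114 mm over their backs; the gripper's body (76 mm by 85 mm) begins 54 mm behind the grasp point. The pads swing forward as they close: fully open they stand 13 mm farther back than shut.
Start: joints at [-1.288, 0.332, -0.065, 1.46, 0.022, 1.35, -0.088], TCP at [0.188, 0.596, 0.231] pointing down, gripper open.
Joint ranges: [-2.6, 2.6], [-0.5, 2.12], [-1.47, 1.34], [0.16, 2.42], [-1.27, 4.41], [0.06, 2.06], [-2.6, 2.6]. Speed limits (rad/s): [2.22, 2.22, 2.79, 2.79, 3.14, 3.14, 3.14].

### API

Orientations are given as a unit quaternion [x, y, z, w].
In Python, from workcell import bot, optics, finish_job gives the robot as it stands (bot), with the cameras (optics) and the job as plain functions.
- The arm moves only by the tool shift_gripper, called after "Emit:" as name(argument=value, ...), one argument or row to a line, values as JSON. Schema: {"type":"object","properties":{"offsets":{"type":"object","properties":{"x":{"type":"array","items":{"type":"number"},"minItems":1,"maxItems":8},"y":{"type":"array","items":{"type":"number"},"minItems":1,"maxItems":8},"z":{"type":"array","items":{"type":"number"},"minItems":1,"maxItems":8},"wx":{"type":"array","items":{"type":"number"},"minItems":1,"maxItems":8},"wy":{"type":"array","items":{"type":"number"},"minItems":1,"maxItems":8},"wz":{"type":"array","items":{"type":"number"},"minItems":1,"maxItems":8},"aperture":{"type":"array","items":{"type":"number"},"minItems":1,"maxItems":8}},"additionalProperties":false,"required":["x","y","z","wx","wy","wz","aperture"]},"only":{"type":"string"},"quiet":{"type":"boolean"},"lines":{"type":"string"}},"required":["offsets"],"additionalProperties":false}. offsets is an object with one list for each field, all of the same length, 1 to 8, a row being the entries at one place: x, y, z (the shift in shares of the most that a row can go, 1 being 62.5 mm), wx, wy, wz (a rotation vector in normalised numbers (1 is 2 pi rad)), aperture (the opening from 0.0 (shut) to 1.0 (fully open)); each row shifts and turns the commanded pose from where the row before left it, along the tool's axes as they then stand; what a row does not reach is not made up. A row lasts 1/8 s, in which the tool goes at most 0.0625 m and 0.188 rad, less where a joint would pass 70% of its speed; a pose out of reach is approached as far as the arm can. The fingers move at their own pace and stop on an object; the grip force is fixed at half the most. Time passes only in rows, so rows that do not move let the fingers close. The tool returns the time, the measured TCP pose, the force, the opening and the grip force at its end. only (a regular expression) keeps the lines of the reply that match it, lines (a string "A,B") keeps lines A to B, and quiet returns only ok. No shift or turn number may pass 1 either way. Input that does not fit is refused with a message, and nothing moves.
- bot.sense(): the state, without advancing time (a new reading comes with each control period).
- optics.snapshot(name): name is "side" or "top" or "wrist"; returns the picture (420x560x3 uint8, red, green, blue); there is no depth.
- optics.calibration(name): a dict with "fovy" (degrees; the focal length in pixels is half the picture's height over the tangent of half this angle, whatever the lens; pixels are square), "cx", "cy" (the principal point, pixels), "origin" and "rotation" of the camera in the world; the wrist camera has in their place "tool_from_camera" (4x4, takes a point from camera to tool coordinates, whose origin is the TCP and whose axes are the flange's). Camera axes: x right, y down, z forward; pixel columns grow to the right and rows downward; lengths in m; the calibration is good to about 2 mm. The wrist camera is an equidistant fisheye: a pixel r from the principal point sees the ray r / f radians off the axis. A picture is of the moment at which its call begins: read the wrist's pose just before it. calibration takes no time and is no camera call.
- finish_job(): hands the job in; it is judged then, once.
The state is a dict: "time": time; "joints": joint angles; "joint_velocities": joint speeds; "joint_torque": joint torques, N m; "tool_pos": TCP position; "orientation": TCP orientation; "ft_force": force on the tool from outside, world axes, zero at the start; "moment": the same for the moment, N m; "finger_gap": opening from 0.0 (shut) to 1.0 (fully open); "gripper_force": force on a finger pad.
Only numpy, scipy, OpenCV 4.12 (cv2) and the standard library are available. Lean on these libraries where they do the work, as an engineer would, in place of code of your own. Each camera call takes 0.05 s, during which the arm holds its last target. There are 200 camera calls.

### The job

Get the cookbook lying flat on the place mat, without picking anything up. First push the jam jar that stands on the mat across onto the round cork coaster on the left, so that it stands upright wholly on the coaster; then push high on the standing cookbook so that it topples away from you onto the mat and comes to rest lying flat and wholly within the mat's edges. Only push: lift nothing, do not knock the jar over, never let the book fall off the mat, and leave the tea carton, the salt mill and the spice jar alone.

Things in the scene. Friction and masses are not known exactly. Their poses are not given: they have to be found in the camera images.
- mat: Thin grey place mat with a yellow hem, fixed to the worktop, 180 mm along its own x, 270 mm along its own y, 3 mm thick. Origin: centre of its underside, on the worktop; z up. Its y is its long axis and points away from the robot, its x to the right. The book stands near its near end (y about -112 mm), the jar farther along it. Wall cabinets hang 0.46 m up beyond it.
- coaster: Round cork coaster, fixed to the worktop beside the left edge of the mat, 120 mm in diameter, 1.5 mm thick, its edge sloped so that a jar slides up onto it. Origin: centre of its underside, on the worktop; z up.
- cookbook: Hardback book, cover of multicoloured patches, standing loose on its foot near the near end of the mat: 190 mm tall (its z), 130 wide (its x, within 0.06 rad of the mat's x), 24 thick (its y), 0.38 kg. Origin: centre of its foot; z from foot to head, up at the start. Pushed high and slowly it tips about the lower edge away from the push; past 8 degrees it falls by itself.
- book_centre (a point): Middle of the cookbook, 95 mm from its foot: 98 mm above the worktop when standing on the mat, 15 mm when lying on it.
- book_corner_a (a point): Corner of the cookbook at its foot, x = -65 mm, mid-thickness.
- book_corner_b (a point): Corner of the cookbook at its foot, x = +65 mm, mid-thickness.
- book_corner_c (a point): Corner of the cookbook at its head, x = -65 mm, mid-thickness.
- book_corner_d (a point): Corner of the cookbook at its head, x = +65 mm, mid-thickness.
- jam_jar: Glass jar of red jam with a white lid, round and closed, 65 mm in diameter, 94 mm tall, 0.33 kg, standing loose on the mat beyond the book, where the book would land, up to 58 mm off the mat's middle line to either side. Origin: centre of its underside; z up. Pushed steadily below 40 mm height it slides upright.
- tea_box: Black tea carton, 68 x 132 x 107 mm, loose, standing to the right of the mat; a bystander. Farther right a tall fixed panel closes off the worktop. Origin: centre of its underside.
- salt_mill: Glass salt mill with a grey cap, 44 mm in diameter, 90 mm tall, loose, standing beyond the mat to the right; a bystander. Origin: centre of its underside.
- spice_4: Spice jar with a black cap and green label, 41 mm in diameter, 104 mm tall, loose, standing beyond the mat; a bystander. Origin: centre of its underside.

How it is judged:
By the outcome, as a careful person would: the job done as asked, in the order asked, and still so for the second after the job is handed in, with the robot touching nothing.
It also fails if it takes over 54 s, if anything falls off the work surface, if the arm or the gripper's body presses on something with over 40 N, if the wrist force passes 120 N, or if a joint passes its speed limit or range.

## Working session

There is one attempt and no reset: what is moved stays moved. The work goes in short steps, Python scripts to look and compute and a tool call to move; the robot and the scene stay as the last step left them, time stands still between calls to the robot, and variables do not carry over. Pictures are saved under pics/ and viewed, at most 10 in all, crops included, and the job is handed in when it is done.

```bash
ls; mkdir -p pics; python3 - <<'E'
from workcell import bot, optics, finish_job
import cv2,numpy as np
for n in ("side","top","wrist"):
    c=optics.calibration(n); print(n,{k:np.round(v,4).tolist() for k,v in c.items()})
s=bot.sense(); print(s)
for n in ("side","top"):
    cv2.imwrite(f"pics/{n}0.png",cv2.cvtColor(optics.snapshot(n),cv2.COLOR_RGB2BGR))
E
```

```text
pics
workcell.py
side {'fovy': 43.5844, 'cx': 280.7092, 'cy': 207.3937, 'origin': [0.5554, 1.2235, 0.8886], 'rotation': [-0.0008, 0.8912, -0.4536, -0.0021]}
top {'fovy': 49.3279, 'cx': 285.7724, 'cy': 213.4075, 'origin': [0.2983, 0.2866, 1.2733], 'rotation': [-0.5866, 0.8025, -0.088, 0.0648]}
wrist {'fovy': 65.7065, 'cx': 287.1684, 'cy': 208.9984, 'tool_from_camera': [[0.0007, -0.9587, -0.2843, 0.0722], [1.0, 0.0003, 0.0016, 0.0008], [-0.0014, -0.2843, 0.9587, -0.1423], [0.0, 0.0, 0.0, 1.0]]}
{'time': 0.0, 'joints': array([-1.28759538,  0.33285485, -0.06466645,  1.46096364,  0.02158786,
        1.34989759, -0.08851653]), 'joint_velocities': array([-7.43655275e-04, -6.32799099e-04,  2.74195716e-03, -5.50526222e-05,
        3.06104749e-03, -2.22137607e-03,  4.16157844e-04]), 'joint_torque': array([-8.39504137e-04, -6.25450373e+01,  4.87658079e-02, -3.91606307e+01,
        1.62073423e-02,  9.84915532e-03, -3.71363262e-05]), 'tool_pos': array([0.18806598, 0.59563061, 0.23051582]), 'orientation': array([ 1.52319919e-01,  9.88330983e-01, -7.10308810e-04, -7.57108466e-05]), 'ft_force': array([-0.74332133,  0.83758558,  0.76053409]), 'moment': array([ 0.02655782, -0.01337582,  0.01031824]), 'gripper_force': 0.0, 'finger_gap': 1.0023913507665168}
```

View pics/top0.png

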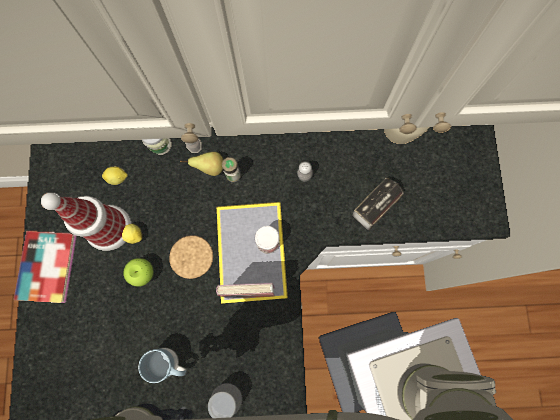

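View pics/side0.png

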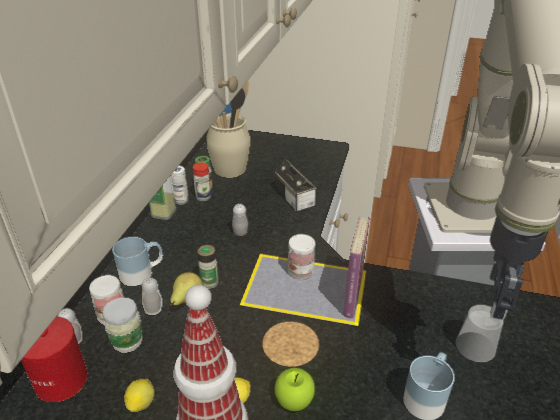

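The top view shows the mat with corners near (218,207), (281,203), (287,297) and (221,303). The jar lid is at (267,238), the coaster at (191,257) and the book's top at (245,289). Next I'll enlarge both views.

```bash
python3 - <<'E'
import cv2
a=cv2.imread("pics/top0.png")[195:310,160:300]; cv2.imwrite("pics/topc.png",cv2.resize(a,None,fx=5,fy=5,interpolation=cv2.INTER_CUBIC))
a=cv2.imread("pics/side0.png")[210:370,230:380]; cv2.imwrite("pics/sidec.png",cv2.resize(a,None,fx=3.75,fy=3.75,interpolation=cv2.INTER_CUBIC))
E
```

```text
(no output)
```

View pics/topc.png

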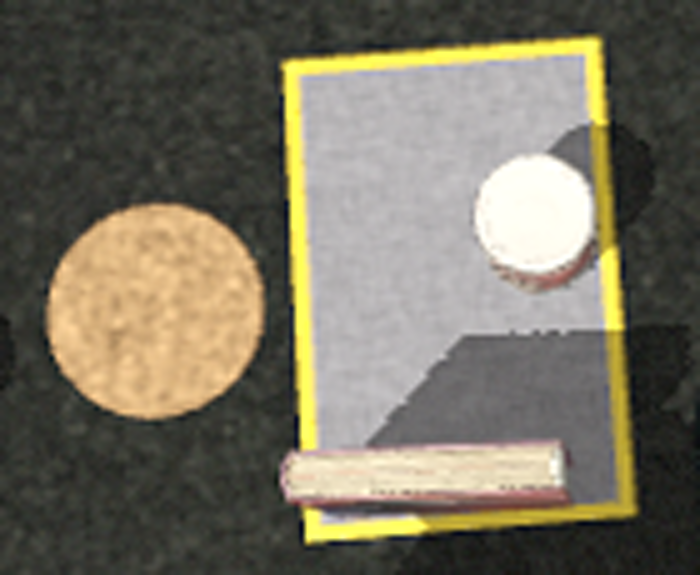

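View pics/sidec.png

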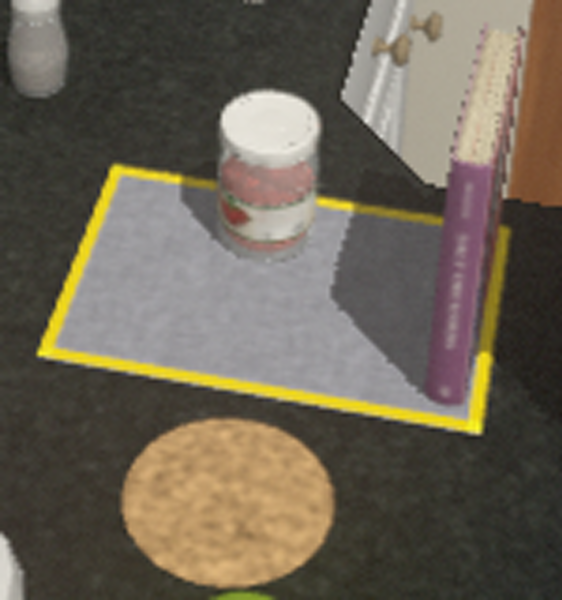

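The enlarged crops give these pixel positions:
- **Top crop:** mat corners (283,62), (600,39), (637,515), (305,543); coaster centre (156,311); lid centre (535,213); book-head corners (288,456), (562,441), (567,492), (286,501).
- **Side crop:** mat corners (40,353), (117,166), (508,228), (478,430); coaster centre (228,502).

```bash
cat > h.py <<'E'
from workcell import bot, optics, finish_job
import numpy as np, cv2
from scipy.spatial.transform import Rotation as R
def ray(n,p,z):
    c=optics.calibration(n); f=210/np.tan(np.radians(c["fovy"])/2)
    d=R.from_quat(c["rotation"]).apply([(p[0]-c["cx"])/f,(p[1]-c["cy"])/f,1]); o=np.array(c["origin"])
    return (o+d*(z-o[2])/d[2])[:2]
def top(u,v,z): return ray("top",((u+.5)/5-.5+160,(v+.5)/5-.5+195),z)
def side(u,v,z): return ray("side",((u+.5)/3.75-.5+230,(v+.5)/3.75-.5+210),z)
def state():
    s=bot.sense(); return s, R.from_quat(s["orientation"])
E
python3 - <<'E'
from h import *
np.set_printoptions(precision=4,suppress=True)
tm=np.array([top(*p,.003) for p in [(283,62),(600,39),(637,515),(305,543)]])
sm=np.array([side(*p,.003) for p in [(40,353),(117,166),(508,228),(478,430)]])
for m in (tm,sm):
    print(m, m.mean(0),[np.linalg.norm(m[i]-m[i-1]) for i in range(4)], np.arctan2(*( (m[0]+m[1]-m[2]-m[3])[::-1])))
print("coaster",top(156,311,.0015),side(228,502,.0015))
print("lid",top(535,213,.094+.003),side(270,122,.097), "base side", side(266,262,.003))
print("bookhead top",np.array([top(*p,.193) for p in [(288,456),(562,441),(567,492),(286,501)]]))
print("bookhead side left",np.array([side(*p,.193) for p in [(452,160),(492,163),(488,30),(520,38)]]))
print("book foot left side",side(428,398,.003),side(465,403,.003))
s=lambda u,v,z:ray("top",(u,v),z)
print("tea",[s(*p,.107) for p in[(354,219),(367,227),(403,192),(386,180)]],"mill",s(305,166,.09),"spice",s(231,163,.104), "pear",s(207,163,.04),"lemon",s(132,233,.03),"apple",s(138,272,.04))
S,r=state();print(r.as_matrix())
E
```

```text
[[0.6461 0.3854]
 [0.6041 0.2088]
 [0.3423 0.2701]
 [0.3829 0.4472]] [0.4939 0.3279] [np.float64(0.27037658864923597), np.float64(0.18145558888819852), np.float64(0.26885803624913107), np.float64(0.1816817341707111)] -0.2303825147542385
[[0.6434 0.3818]
 [0.6016 0.2088]
 [0.3431 0.2692]
 [0.3832 0.442 ]] [0.4928 0.3254] [np.float64(0.2670467167063585), np.float64(0.17798417715712897), np.float64(0.2655115616744363), np.float64(0.17736150040406698)] -0.22854148634398455
coaster [0.5306 0.4918] [0.5304 0.4941]
lid [0.5027 0.2749] [0.5022 0.2743] base side [0.503  0.3018]
bookhead top [[0.4111 0.4198]
 [0.3789 0.2957]
 [0.3557 0.3005]
 [0.3914 0.4264]]
bookhead side left [[0.4118 0.4207]
 [0.3906 0.4231]
 [0.3783 0.3049]
 [0.3606 0.3125]]
book foot left side [0.4101 0.4173] [0.3885 0.4211]
tea [array([0.4778, 0.0439]), array([0.4475, 0.0189]), array([ 0.5072, -0.1036]), array([ 0.5517, -0.0724])] mill [0.6593 0.1179] spice [0.7233 0.3066] pear [0.7672 0.3725] lemon [0.6383 0.6247] apple [0.527  0.6315]
[[-0.9536  0.3011 -0.0004]
 [ 0.3011  0.9536 -0.0012]
 [-0.     -0.0013 -1.    ]]
```

The rows are not in the units I measure in: shifts go in shares of 62.5 mm and turns go in shares of 2 pi rad. I convert before sending: -0.05 m is -0.8, 0.18 rad is 0.0286.

```bash
cat >> h.py <<'E'
def delta(pos):
    s,r=state(); return np.round(r.inv().apply(np.array(pos)-s["tool_pos"]),4)
E
```

Emit:
shift_gripper(
  offsets={"x":[0,0,0,0,0,0,0,0],"y":[0,0,0,0,0,0,0,0],"z":[-0.8,0,0,0,0,0,0,0],"wx":[0,0,0,0,0,0,0,0],"wy":[0,0,0,0,0,0,0,0],"wz":[0,0.0286,0.0286,0.0286,0.0286,0.0286,0.0286,0.0286],"aperture":[1,0.5,0.5,0.5,0.5,0.5,0.5,0.5]},
)

```text
time: 1.1
tool_pos: [0.1881, 0.5958, 0.2808]
orientation: [0.707, 0.707, -0.0, 0.0]
ft_force: [0.1, -0.1, 0.2]
finger_gap: 0.5
gripper_force: 0.0
```

Emit:
shift_gripper(
  offsets={"x":[0,0],"y":[0,0],"z":[0,0],"wx":[0,0],"wy":[0,0],"wz":[0.0212,0],"aperture":[0.5,0.5]},
)

```text
time: 1.35
tool_pos: [0.1881, 0.5959, 0.2809]
orientation: [0.751, 0.661, -0.0, 0.0]
ft_force: [0.4, -0.4, -0.3]
finger_gap: 0.502
gripper_force: 0.0
```

```bash
python3 -c "
from h import *
s,r=state(); print(r.as_matrix().round(3), delta((.494,.205,.27)),ray('top',(200,125),.46))"
```

```text
[[ 0.127  0.992 -0.   ]
 [ 0.992 -0.127 -0.001]
 [-0.001  0.    -1.   ]] [-0.3489  0.353   0.0112] [0.68486606 0.33559991]
```

Converted, 0.0441 m is 0.7056, -0.0436 m is -0.6976.

Emit:
shift_gripper(
  offsets={"x":[-0.6976,-0.6976,-0.6976,-0.6976,-0.6976,-0.6976,-0.6976,-0.6976],"y":[0.7056,0.7056,0.7056,0.7056,0.7056,0.7056,0.7056,0.7056],"z":[0,0,0,0,0,0,0,0],"wx":[0,0,0,0,0,0,0,0],"wy":[0,0,0,0,0,0,0,0],"wz":[0,0,0,0,0,0,0,0],"aperture":[0.5,0.5,0.5,0.5,0.5,0.5,0.5,0.5]},
)

```text
time: 2.35
tool_pos: [0.4944, 0.2033, 0.2815]
orientation: [0.75, 0.662, 0.0, -0.0]
ft_force: [0.7, 1.4, 0.2]
finger_gap: 0.499
gripper_force: 0.0
```

Emit:
shift_gripper(
  offsets={"x":[0,0,0],"y":[0,0,0],"z":[0,0,0],"wx":[0,0,0],"wy":[0.0239,0.0239,0],"wz":[0,0,0],"aperture":[0.5,0.5,0.5]},
)

```text
time: 2.72
tool_pos: [0.4939, 0.2021, 0.2813]
orientation: [0.743, 0.652, 0.113, -0.099]
ft_force: [-0.5, 0.3, -0.2]
finger_gap: 0.499
gripper_force: 0.0
```

```bash
python3 -c "
from h import *
s,r=state(); print(r.as_matrix().round(3), delta((.494,.205,.018)))"
```

```text
[[ 0.124  0.992  0.039]
 [ 0.947 -0.13   0.294]
 [ 0.297  0.001 -0.955]] [-0.0753 -0.0004  0.2523]
```

Converted, 0.045 m is 0.72, 0.036 m is 0.576.

Emit:
shift_gripper(
  offsets={"x":[-0.216,-0.216,-0.216,-0.216,-0.168,-0.12,-0.0528,0],"y":[0,0,0,0,0,0,0,0],"z":[0.72,0.72,0.72,0.72,0.576,0.4,0.1808,0],"wx":[0,0,0,0,0,0,0,0],"wy":[0,0,0,0,0,0,0,0],"wz":[0,0,0,0,0,0,0,0],"aperture":[0.5,0.5,0.5,0.5,0.5,0.5,0.5,0.5]},
)

```text
time: 3.72
tool_pos: [0.4935, 0.2083, 0.0177]
orientation: [0.742, 0.654, 0.111, -0.099]
ft_force: [-0.0, 0.7, 0.4]
finger_gap: 0.501
gripper_force: 0.0
```

```bash
python3 - <<'E'
from h import *
print(delta((.494,.205,.018)), delta((.5305-.040*.127,.493-.040*.992,.018)))
for n in ("side","wrist"):
  cv2.imwrite(f"pics/{n}1.png",cv2.cvtColor(optics.snapshot(n),cv2.COLOR_RGB2BGR))
a=cv2.imread("pics/side1.png")[150:370,230:430];b=cv2.imread("pics/wrist1.png")
cv2.imwrite("pics/m1.png",np.hstack([cv2.resize(a,(382,420)),b[:,80:480]]))
E
```

```text
[-0.003   0.001  -0.0013] [0.2362 0.001  0.0725]
```

View pics/m1.png

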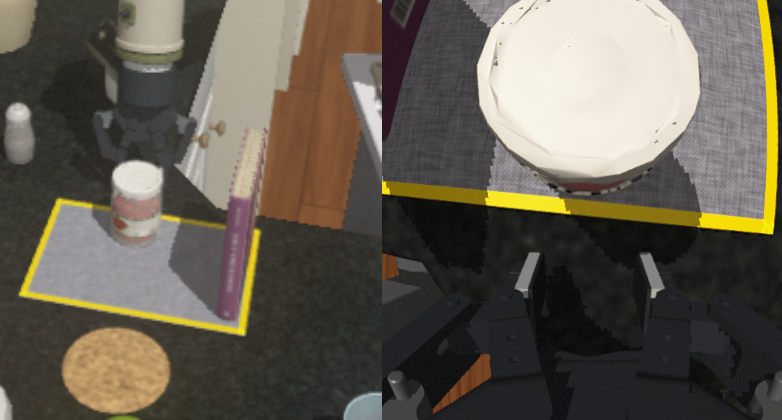

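The wrist view shows the jar centred between the half-open fingers, about x=590 against fingers at 528 and 650. It is upright and the book hasn't been touched, so I'll push steadily.

Converted, 0.0086 m is 0.1376, 0.0076 m is 0.1216.

Emit:
shift_gripper(
  offsets={"x":[0.1376,0.1376,0.0912,0.0912,0.0912,0.1216,0.1376,0.1376],"y":[0,0,0,0,0,0,0,0],"z":[0.0416,0.0416,0.0272,0.0272,0.0272,0.0368,0.0416,0.0416],"wx":[0,0,0,0,0,0,0,0],"wy":[0,0,0,0,0,0,0,0],"wz":[0,0,0,0,0,0,0,0],"aperture":[0.5,0.5,0.5,0.5,0.5,0.5,0.5,0.5]},
)

```text
time: 4.82
tool_pos: [0.5018, 0.2694, 0.0184]
orientation: [0.742, 0.653, 0.112, -0.099]
ft_force: [0.7, -1.8, -0.7]
finger_gap: 0.504
gripper_force: 1.0
```

```bash
python3 -c "
from h import *
print(delta((.5254,.4533,.018)))"
```

```text
[ 0.177  -0.      0.0551]
```

Converted, 0.0086 m is 0.1376, 0.0026 m is 0.0416.

Emit:
shift_gripper(
  offsets={"x":[0.1376,0.1376,0.1376,0.1376,0.1376,0.1376,0.1376,0.1376],"y":[0,0,0,0,0,0,0,0],"z":[0.0416,0.0416,0.0416,0.0416,0.0416,0.0416,0.0416,0.0416],"wx":[0,0,0,0,0,0,0,0],"wy":[0,0,0,0,0,0,0,0],"wz":[0,0,0,0,0,0,0,0],"aperture":[0.5,0.5,0.5,0.5,0.5,0.5,0.5,0.5]},
)

```text
time: 5.82
tool_pos: [0.511, 0.3408, 0.0189]
orientation: [0.742, 0.653, 0.112, -0.099]
ft_force: [-0.8, -1.5, -1.1]
finger_gap: 0.501
gripper_force: 0.9
```

```bash
python3 - <<'E'
from h import *
print(delta((.5254,.4533,.018)))
for n in ("side","wrist"):
  cv2.imwrite(f"pics/{n}2.png",cv2.cvtColor(optics.snapshot(n),cv2.COLOR_RGB2BGR))
a=cv2.imread("pics/side2.png")[150:370,230:430];b=cv2.imread("pics/wrist2.png")
cv2.imwrite("pics/m2.png",np.hstack([cv2.resize(a,(382,420)),b[:,80:480]]))
E
```

```text
[ 1.081e-01 -1.000e-04  3.440e-02]
```

View pics/m2.png

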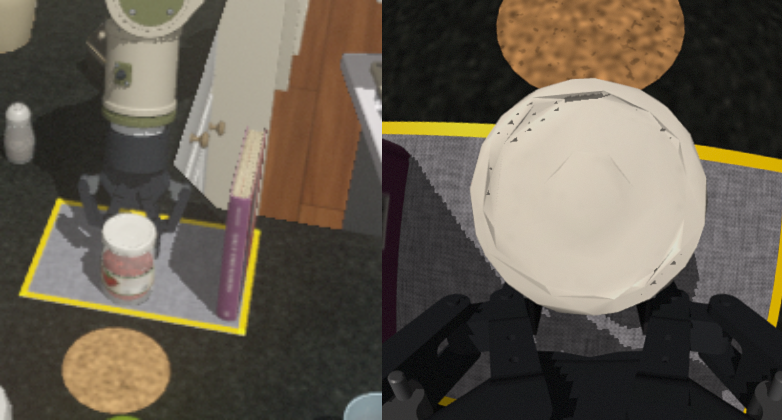

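The jar is upright and cradled, heading straight for the coaster. Its lid centre is at about (129,229) in the crop.

Converted, 0.0076 m is 0.1216, 0.0023 m is 0.0368.

```bash
python3 -c "
from h import *
p=ray('side',(230+129/1.91,150+229/1.909),.097);print(p, p-state()[0]['tool_pos'][:2])"
```

```text
[0.51434031 0.36963674] [0.00344167 0.02796486]
```

Emit:
shift_gripper(
  offsets={"x":[0.1216,0.1216,0.1216,0.1216,0.1216,0.1216,0.1216,0.1216],"y":[0,0,0,0,0,0,0,0],"z":[0.0368,0.0368,0.0368,0.0368,0.0368,0.0368,0.0368,0.0368],"wx":[0,0,0,0,0,0,0,0],"wy":[0,0,0,0,0,0,0,0],"wz":[0,0,0,0,0,0,0,0],"aperture":[0.5,0.5,0.5,0.5,0.5,0.5,0.5,0.5]},
)

```text
time: 6.92
tool_pos: [0.5188, 0.4038, 0.0191]
orientation: [0.742, 0.653, 0.112, -0.099]
ft_force: [0.1, -1.8, -1.5]
finger_gap: 0.502
gripper_force: 1.5
```

```bash
python3 -c "
from h import *
print(delta((.5254,.4533,.018)))"
```

```text
[0.0474 0.0003 0.0158]
```

Converted, 0.0076 m is 0.1216, 0.0057 m is 0.0912.

Emit:
shift_gripper(
  offsets={"x":[0.1216,0.1216,0.1216,0.1216,0.1216,0.1216,0.0912,0.032],"y":[0,0,0,0,0,0,0,0],"z":[0.0384,0.0384,0.0384,0.0384,0.0384,0.0384,0.0272,0.0096],"wx":[0,0,0,0,0,0,0,0],"wy":[0,0,0,0,0,0,0,0],"wz":[0,0,0,0,0,0,0,0],"aperture":[0.5,0.5,0.5,0.5,0.5,0.5,0.5,0.5]},
)

```text
time: 7.92
tool_pos: [0.5261, 0.459, 0.0191]
orientation: [0.742, 0.653, 0.112, -0.099]
ft_force: [0.4, -1.6, -1.6]
finger_gap: 0.501
gripper_force: 1.3
```

```bash
python3 - <<'E'
from h import *
for n in ("side","wrist"):
  cv2.imwrite(f"pics/{n}3.png",cv2.cvtColor(optics.snapshot(n),cv2.COLOR_RGB2BGR))
a=cv2.imread("pics/side3.png")[200:370,230:380];b=cv2.imread("pics/wrist3.png")
cv2.imwrite("pics/m3.png",np.hstack([cv2.resize(a,(371,420)),b[:,80:480]]))
E
```

```text
(no output)
```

View pics/m3.png

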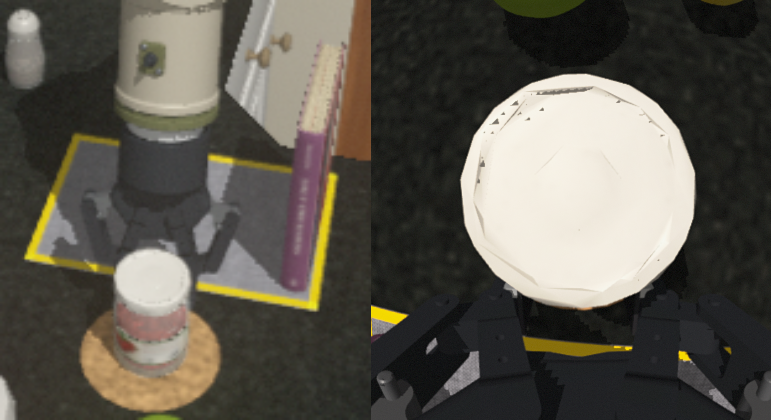

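The jar stands upright on the coaster: lid centre is about (152,276), base front about (152,377), and the coaster spans 80–221 across with its near edge at row 408. The next step is to check the numbers and back off.

Converted, -0.05 m is -0.8, -0.02 m is -0.32.

```bash
python3 -c "
from h import *
print(ray('side',(230+152/2.472,200+276/2.472),.0955), ray('side',(230+152/2.472,200+377/2.472),.0015)-[0,.0325])"
```

```text
[0.52970587 0.49086671] [0.52859724 0.48504992]
```

Emit:
shift_gripper(
  offsets={"x":[-0.16,-0.32,-0.32,0.24,0.24,0.24,0.24,0.24],"y":[0,0,0,0,0,0,0,0],"z":[-0.048,-0.096,-0.096,-0.8,-0.8,-0.8,-0.8,-0.8],"wx":[0,0,0,0,0,0,0,0],"wy":[0,0,0,0,0,0,0,0],"wz":[0,0,0,0,0,0,0,0],"aperture":[0.5,0.5,0.5,0.5,0.5,0.5,0.5,0.5]},
)

```text
time: 9.02
tool_pos: [0.5192, 0.4033, 0.2817]
orientation: [0.743, 0.653, 0.113, -0.099]
ft_force: [0.7, -0.2, -0.4]
finger_gap: 0.5
gripper_force: 0.0
```

Emit:
shift_gripper(
  offsets={"x":[0,0,0],"y":[0,0,0],"z":[0,0,0],"wx":[0,0,0],"wy":[-0.0239,-0.0236,0],"wz":[0,0,0],"aperture":[1,1,1]},
)

```text
time: 9.4
tool_pos: [0.5181, 0.4067, 0.2784]
orientation: [0.75, 0.662, -0.0, -0.001]
ft_force: [-0.2, 0.4, -0.7]
finger_gap: 1.001
gripper_force: 0.0
```

```bash
python3 -c "
from h import *
s,r=state(); print(r.as_matrix().round(3))"
```

```text
[[ 0.124  0.992 -0.001]
 [ 0.992 -0.124  0.001]
 [ 0.001 -0.001 -1.   ]]
```

Converted, -0.18 rad is -0.0286.

Emit:
shift_gripper(
  offsets={"x":[0,0,0,0,0,0,0,0],"y":[0,0,0,0,0,0,0,0],"z":[0,0,0,0,0,0,0,0],"wx":[0,0,0,0,0,0,0,0],"wy":[0,0,0,0,0,0,0,0],"wz":[-0.0285,-0.0285,-0.0285,-0.0285,-0.0285,-0.0285,-0.0285,-0.0286],"aperture":[1,1,1,1,1,1,1,1]},
)

```text
time: 10.4
tool_pos: [0.5198, 0.4027, 0.28]
orientation: [0.131, 0.991, 0.002, 0.0]
ft_force: [1.0, 0.8, 0.9]
finger_gap: 1.004
gripper_force: 0.0
```

Emit:
shift_gripper(
  offsets={"x":[0],"y":[0],"z":[0],"wx":[0],"wy":[0],"wz":[0],"aperture":[1]},
)

```text
time: 10.52
tool_pos: [0.5198, 0.4028, 0.2801]
orientation: [0.134, 0.991, 0.002, 0.0]
ft_force: [-1.1, -0.3, -0.5]
finger_gap: 0.998
gripper_force: 0.0
```

```bash
python3 -c "
from h import *
s,r=state(); print(r.as_matrix().round(3),delta((.3156,.379,.278)),s['joints'].round(2))"
```

```text
[[-0.964  0.266  0.001]
 [ 0.266  0.964  0.004]
 [ 0.     0.004 -1.   ]] [ 0.1905 -0.0772  0.0018] [-0.96  0.39  0.33  1.31 -0.13  1.46  0.66]
```

Converted, 0.05 m is 0.8, 0.0476 m is 0.7616.

Emit:
shift_gripper(
  offsets={"x":[0.7616,0.7616,0.7616,0.7616,0,0,0,0],"y":[-0.3088,-0.3088,-0.3088,-0.3088,0,0,0,0],"z":[0,0,0,0,0,0.8,0.8,0.4],"wx":[0,0,0,0,0,0,0,0],"wy":[0,0,0,0,0,0,0,0],"wz":[0,0,0,0,0,0,0,0],"aperture":[1,1,1,1,1,1,1,1]},
)

```text
time: 11.52
tool_pos: [0.3155, 0.3785, 0.152]
orientation: [0.135, 0.991, 0.0, -0.001]
ft_force: [0.6, 0.3, 0.7]
finger_gap: 1.001
gripper_force: 0.0
```

Emit:
shift_gripper(
  offsets={"x":[0],"y":[0],"z":[0],"wx":[0],"wy":[0],"wz":[0],"aperture":[1]},
)

```text
time: 11.65
tool_pos: [0.3154, 0.3787, 0.153]
orientation: [0.135, 0.991, -0.0, -0.001]
ft_force: [-0.2, -0.6, 0.4]
finger_gap: 0.999
gripper_force: 0.0
```

```bash
python3 - <<'E'
from h import *
print(delta((.363,.366,.15)))
for n in ("side","top"):
  cv2.imwrite(f"pics/{n}4.png",cv2.cvtColor(optics.snapshot(n),cv2.COLOR_RGB2BGR))
a=cv2.imread("pics/side4.png")[170:370,240:430];b=cv2.imread("pics/top4.png")[190:330,170:310]
cv2.imwrite("pics/m4.png",np.hstack([cv2.resize(a,(399,420)),cv2.resize(b,(400,420))]))
E
```

```text
[-0.0492  0.0005  0.003 ]
```

View pics/m4.png

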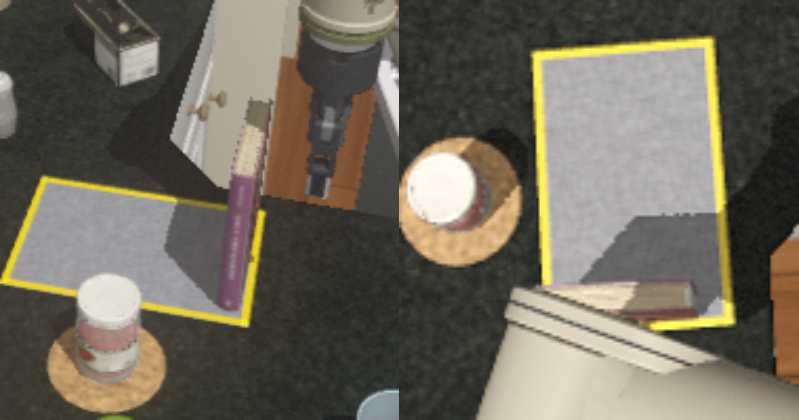

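The jar stands wholly on the coaster, the mat is clear, and the gripper is behind the book with clearance. Now I'll approach, then push slowly.

Converted, -0.012 m is -0.192, -0.01 m is -0.16.

Emit:
shift_gripper(
  offsets={"x":[-0.192,-0.192,-0.16,-0.08,-0.064,-0.064,-0.064,-0.064],"y":[0,0,0,0,0,0,0,0],"z":[0,0,0,0,0,0,0,0],"wx":[0,0,0,0,0,0,0,0],"wy":[0,0,0,0,0,0,0,0],"wz":[0,0,0,0,0,0,0,0],"aperture":[1,1,1,1,1,1,1,1]},
)

```text
time: 12.75
tool_pos: [0.3684, 0.3659, 0.1546]
orientation: [0.132, 0.991, 0.001, -0.0]
ft_force: [0.2, 0.2, -0.5]
finger_gap: 0.999
gripper_force: 0.1
```

Emit:
shift_gripper(
  offsets={"x":[-0.064,-0.048,-0.048,-0.048],"y":[0,0,0,0],"z":[0,0,0,0],"wx":[0,0,0,0],"wy":[0,0,0,0],"wz":[0,0,0,0],"aperture":[1,1,1,1]},
)

```text
time: 13.25
tool_pos: [0.381, 0.3625, 0.1546]
orientation: [0.132, 0.991, 0.001, -0.0]
ft_force: [0.4, 0.5, -0.7]
finger_gap: 1.001
gripper_force: 0.0
```

Converted, -0.003 m is -0.048.

Emit:
shift_gripper(
  offsets={"x":[-0.048,-0.048,0],"y":[0,0,0],"z":[0,0,0],"wx":[0,0,0],"wy":[0,0,0],"wz":[0,0,0],"aperture":[1,1,1]},
)

```text
time: 13.62
tool_pos: [0.3869, 0.3608, 0.1546]
orientation: [0.133, 0.991, 0.001, 0.0]
ft_force: [-0.1, 0.9, -1.0]
finger_gap: 0.999
gripper_force: 0.0
```

```bash
python3 - <<'E'
from h import *
for n in ("side","top"):
  cv2.imwrite(f"pics/{n}5.png",cv2.cvtColor(optics.snapshot(n),cv2.COLOR_RGB2BGR))
a=cv2.imread("pics/side5.png")[170:370,240:430];b=cv2.imread("pics/top5.png")[190:330,170:310]
cv2.imwrite("pics/m5.png",np.hstack([cv2.resize(a,(399,420)),cv2.resize(b,(400,420))]))
E
```

```text
(no output)
```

View pics/m5.png

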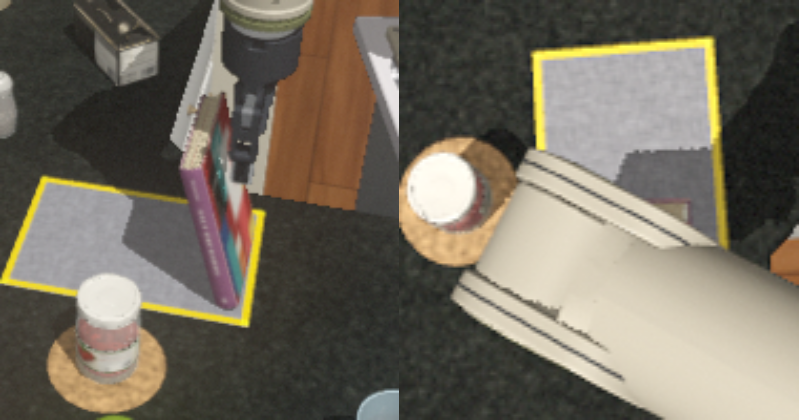

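The book is leaning about 15° and falling by itself. The foot is still in place and the jar hasn't moved. I'll hold, then retreat.

Converted, -0.04 m is -0.64, 0.03 m is 0.48.

Emit:
shift_gripper(
  offsets={"x":[0,0,0,0,0.48,0.48,0.32,0],"y":[0,0,0,0,0,0,0,0],"z":[0,0,0,0,-0.32,-0.64,-0.64,-0.64],"wx":[0,0,0,0,0,0,0,0],"wy":[0,0,0,0,0,0,0,0],"wz":[0,0,0,0,0,0,0,0],"aperture":[1,1,1,1,1,1,1,1]},
)

```text
time: 14.72
tool_pos: [0.3078, 0.3822, 0.2961]
orientation: [0.131, 0.991, 0.001, -0.0]
ft_force: [0.7, 0.8, -0.6]
finger_gap: 1.005
gripper_force: 0.0
```

Emit:
shift_gripper(
  offsets={"x":[0,0,0,0,0,0],"y":[-0.8,-0.8,-0.8,0,0,0],"z":[0,0,0,0,0,0],"wx":[0,0,0,0,0,0],"wy":[0,0,0,0,0,0],"wz":[0,0,0,0,0,0],"aperture":[1,1,1,1,1,1]},
)

```text
time: 15.48
tool_pos: [0.2701, 0.2376, 0.2941]
orientation: [0.132, 0.991, 0.001, 0.0]
ft_force: [0.7, 0.1, -0.1]
finger_gap: 1.002
gripper_force: 0.0
```

```bash
python3 - <<'E'
from h import *
for n in ("side","top"):
  cv2.imwrite(f"pics/{n}6.png",cv2.cvtColor(optics.snapshot(n),cv2.COLOR_RGB2BGR))
a=cv2.imread("pics/side6.png")[200:360,230:380];b=cv2.imread("pics/top6.png")[190:330,160:300]
cv2.imwrite("pics/m6.png",np.hstack([cv2.resize(a,(394,420)),cv2.resize(b,(400,400)).__class__ and cv2.resize(b,(406,420))]))
E
```

```text
(no output)
```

View pics/m6.png

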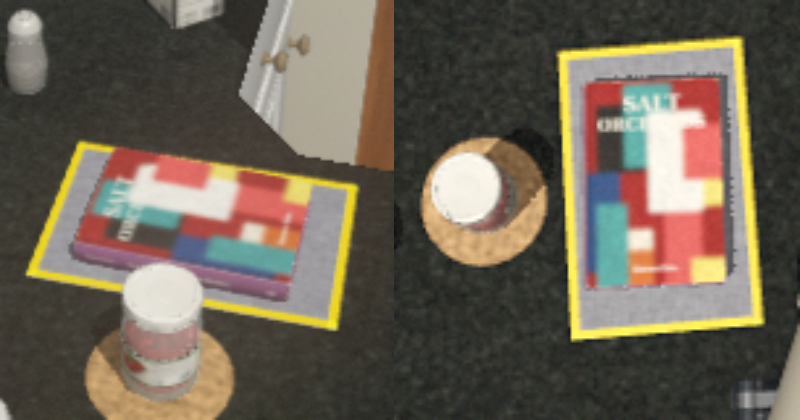

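The book lies flat, wholly inside the yellow hem: it spans about 585–727 by 78–288 in the top view, with margin on all sides. The jar stands upright within the coaster and the arm is clear.

```bash
python3 -c "
from workcell import bot, optics, finish_job
print(finish_job())"
```

```text
the job is handed in; nothing more can be done
None
```

The job is handed in at about 15.6 s: the jam jar stands upright wholly on the coaster, the cookbook lies flat within the mat's edges, and the arm touched none of the bystanders.

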